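# Eject a digitised cassette and put it back in its album

### The arm

A 7-joint arm with a two-finger parallel gripper is mounted at the origin on the work surface. World frame = base frame: x ahead of the robot, y to its left, z up, the work surface at z = 0. Lengths are in m, angles in rad, forces in N, time in s.
With the tool pointing down it reaches from about 0.425 to 0.925 m from the base axis. Payload 6.8 kg.
Tool frame: the origin (TCP) lies on the centre line of the jaws, within the pads' length; the fingertips stand 8 mm ahead of it and the grasp point (between the pads) lies 11 mm behind it (bot.tips_ahead is the distance from the TCP to the fingertips, in m); z points along the fingers, y is the line along which they close (so a half turn about z gives the same grasp; the last joint's range is limited). The gripper opens to 85 mm and grips with 20 to 120 N. Pads are 22 mm wide; open, the fingers measure 114 mm over their backs; the gripper's body (76 mm by 85 mm) begins 54 mm behind the grasp point. The pads swing forward as they close: fully open they stand 13 mm farther back than shut.
Start: joints at [-1.262, 0.477, 0.022, 1.555, -0.011, 1.109, -0.083], TCP at [0.273, 0.617, 0.239] pointing down, gripper open.
Joint ranges: [-2.96, 2.96], [-0.34, 2.1], [-1.41, 1.46], [0.24, 2.44], [-1.37, 4.51], [0.17, 1.92], [-2.96, 2.96]. Speed limits (rad/s): [2.39, 2.39, 3.14, 3.14, 3.14, 3.14, 3.14].

### API

Orientations are given as a unit quaternion [w, x, y, z].
In Python, from station import bot gives the robot as it stands.
- The arm moves only by the tool send_rows, never from a script. Its argument "deltas" is text: rows parted by semicolons, each of 4 numbers parted by spaces: the shift along the tool's x, y, z in m, then the turn about the tool's z in degrees. In form: x y z spin; .... A call has 1 to 5 rows; each row is the pose to reach, as a shift and turn from the pose commanded when the call began, along the tool's axes at that moment; what a row does not reach only later rows make up. A row lasts 1/10 s, in which the tool goes at most 50 mm and 8.59 degrees, less where a joint would pass 70% of its speed; a pose out of reach is approached as far as the arm can. A call with a gripper value outside its range is refused whole. "claw" is the opening, from 0 (shut) to 1 (fully open), set as the call begins (left out, the last holds). The fingers move at their own pace and stop on an object; "force" is the grip in N (left out, the last holds). Time passes only in rows, so rows that repeat a pose let the fingers close. It gives the time, the measured TCP pose, the force, the opening and the grip force at its end, in the units of the state.
- bot.get_obs(): the state, without advancing time (a new reading comes with each control period).
- bot.read_camera(name): name is "scene" or "top" or "wrist"; returns a dict with "img" (400x640x3 uint8, red, green, blue), "depth" (400x640 float32, m along the optical axis (not along the pixel's ray), 0 where there is no reading), "fx", "fy", "cx", "cy" (pixels), "dist_coeffs" ([k1, k2, p1, p2, k3] as OpenCV has them; the pictures are not rectified), "camera_from_world" (4x4, takes a point from world to camera coordinates). Camera axes: x right, y up, looking along -z (the intrinsics and any distortion apply to the point x, -y, -z); pixel columns grow to the right and rows downward; lengths in m; the calibration is good to about 2 mm. A picture is of the moment at which its call begins.
- bot.hand_in(): hands the job in; it is judged then, once.
Trained networks look in a picture, given as the dict that the camera call returned (one of the last four; its "shot" number tells which), for a name from the list of things; names that differ only in an ending like _2 or _b are one class to them, and where a whole thing is asked for, a point or a joint stands for the part that bears it (a point fixed in the world has none). Each returns a list of dicts, best first, with "confidence" (0 to 1); they miss things now and then, are a little off and sometimes report something else, mostly with a low value. They report only what shows in the picture. A call takes as long as a camera call. They do not tell look-alikes from the thing itself.
- bot.masks_of(picture, query): "mask" (400x640 bool, what is visible of it).
- bot.landmark_of(picture, query): "xyz" ([x, y, z] in m, in world coordinates, good to about 4 mm: a listed point, or the origin of a listed thing).
The state is a dict: "t": time; "q": joint angles; "joint_vel": joint speeds; "joint_torque": joint torques, N m; "eef_pos": TCP position; "tool_rot": TCP orientation; "contact_force": force on the tool from outside, world axes, zero at the start; "torque": the same for the moment, N m; "gripper_width": opening from 0.0 (shut) to 1.0 (fully open); "grasp_force": force on a finger pad.
Only numpy, scipy, OpenCV 4.12 (cv2) and the standard library are available. Lean on these libraries where they do the work, as an engineer would, in place of code of your own. Each camera call takes 0.05 s, during which the arm holds its last target. There are 200 camera calls.

### The job

The cassette in the digitising deck has been copied: press the deck's eject lever all the way down so that the cassette rises out of its well, then lift it out and lay it label side up, flat and fully home, in the empty pocket of its open album. Set it down gently, do not drop it, and leave the album's other cassette and everything else on the desk where they are.

Things in the scene. Friction and masses are not known exactly. Their poses are not given: they have to be found in the camera images.
- tape_mid (a point): Centre of the grey audio cassette in the deck, white paper label on top (+z). Body 64 mm along its x, 100 along y, 10 thick (point 5 mm above underside); a 13 x 66 mm strip of the top along its -x edge is 2 mm thicker. About 45 to 77 g. Starts square in the well, its body's top 1 mm below the deck's top, 1.5 mm play all round: it cannot be gripped until raised.
- well (a point): Centre of the well's mouth (67 mm along x, 103 along y), level with the deck's flat top, 58 mm above the desk. x points to the deck's rear, y to its left, z up. Round the well the top is flat except a 20 mm high meter panel from x = +84 mm, 5 mm high keys from x = -91 mm, and the lever's bracket (16 mm high) at x +20, y -105 mm.
- deck: The digitising deck, a fixed grey and black tape machine, 220 mm deep (x), 250 mm wide (y), top 58 mm above the desk; origin on the desk under its middle, x to its rear (away from the robot), y to its left. The well's centre is at x 0, y +30 mm; the eject lever stands to the right of the well at y -75 mm.
- eject_pad (a point): Centre of the top of the ribbed black pad (26 x 26 mm) at the front end of the steel eject lever, right (-y) of the well. The lever lies along the deck's x; its pivot is 52 mm back along it, 10 mm above the deck's top. At rest the pad slopes up 0.45 rad to the front, 37 mm above the deck's top; fully down it is nearly level, 12 mm above the top and 7 mm further forward.
- eject_lever (a joint): Eject lever angle, rad: 0 up, 0.5 fully down on its stop. 4 to 5 N on the pad moves it; no spring, it stays where left. It raises a level cradle under the cassette, 26 mm per rad: fully down, the cassette has risen 13 mm, its underside 2 mm above the deck's top, loose on the cradle, and stays up. Pushing the cassette down sends it back.
- album: A fixed black plastic cassette album lying open like a book, 236 mm along x, 272 along y; origin on the desk under the middle of the spine, x away from the robot, y left. Left leaf (+y): flat cover, 4 mm thick, a sheet of paper on it. Right leaf: tray with two pockets, centres at x -50 and +50, y -70 mm. The far pocket (+x) holds a cassette, the near one is empty.
- pocket (a point): Centre of the floor of the empty pocket, 4 mm above the desk; axes as the album's. 70 mm along x, 106 along y (3 mm play each side; the cassette's 64 mm side goes along x, either way round), 6 mm deep. In the middle of both long sides the rim is cut down to the floor by a finger notch 44 mm wide (y), running 30 mm outward along x.
- album_tape: Another cassette just like the first, in the album's far pocket; origin at its centre. Leave it alone.
- tape_case: A closed, empty clear plastic cassette case, 109 x 70 x 16 mm, lying on the album's cover leaf; origin under its middle. Leave it alone.
- stapler: A black stapler, 140 x 38 mm, 51 mm high, on the right of the desk; origin under its middle. Leave it alone.
- book: A thick black book, 215 x 145 x 38 mm, on the left of the desk; origin under its middle. Leave it alone.
- glue: A small upright glue bottle, 40 mm across, 112 mm high, at the back of the desk; origin under its middle. Leave it alone.
- pen: A white pen, 138 mm long, 12 mm high, at the back of the desk; origin under its middle. Leave it alone.
- scissors: Scissors with black handles, 170 mm long, 10 mm high, lying in front on the left, near the robot; origin under their middle. Leave them alone.
There are look-alikes about, which are no part of the job. What is shaped like the part that bears tape_mid but blue or turquoise is not meant.

How it is judged:
By the outcome, as a careful person would: the job done as asked, in the order asked, and still so for the second after the job is handed in, with the robot touching nothing.
It also fails if it takes over 53 s, if anything falls off the work surface, if the arm or the gripper's body presses on something with over 40 N, if the wrist force passes 120 N, or if a joint passes its speed limit or range.

## Working session

There is one attempt and no reset: what is moved stays moved. The work goes in short steps, Python scripts to look and compute and a tool call to move; the robot and the scene stay as the last step left them, time stands still between calls to the robot, and variables do not carry over. Pictures are saved under pics/ and viewed, at most 10 in all, crops included, and the job is handed in when it is done.

Besides the shell and the picture viewer there is one more tool, called after ">>>" by a JSON object that holds its "name" and its "arguments", one argument or row to a line. send_rows: Moves the arm, as the interface text tells. Its arguments: {"type":"object","properties":{"deltas":{"type":"string"},"claw":{"type":"number"},"force":{"type":"number"}},"required":["deltas"]}

```bash
mkdir -p pics; ls
cat > h.py <<'E'
import numpy as np, cv2
from scipy.spatial.transform import Rotation as R
from station import bot
def save(p,n): cv2.imwrite('pics/'+n,cv2.cvtColor(p['img'],cv2.COLOR_RGB2BGR))
def rot(o): q=o['tool_rot']; return R.from_quat([q[1],q[2],q[3],q[0]]).as_matrix()
def cloud(p,m):
    v,u=np.nonzero(m&(p['depth']>0)); d=p['depth'][v,u]
    K=np.array([[p['fx'],0,p['cx']],[0,p['fy'],p['cy']],[0,0,1]])
    n=cv2.undistortPoints(np.stack([u,v],1).astype(np.float64)[:,None],K,np.array(p['dist_coeffs'],float))[:,0]
    c=np.stack([n[:,0]*d,-n[:,1]*d,-d,np.ones(len(d))],1)
    return (c@np.linalg.inv(p['camera_from_world']).T)[:,:3],np.stack([u,v],1)
def px(p,X):
    c=p['camera_from_world']@np.append(X,1); K=np.array([[p['fx'],0,p['cx']],[0,p['fy'],p['cy']],[0,0,1]])
    return cv2.projectPoints(np.array([[c[0],-c[1],-c[2]]]),np.zeros(3),np.zeros(3),K,np.array(p['dist_coeffs'],float))[0].ravel()
E
python3 - <<'E'
from h import *
np.set_printoptions(precision=4,suppress=True)
o=bot.get_obs();print(o,bot.tips_ahead);print(rot(o))
for n in ['top','scene']:
    p=bot.read_camera(n);save(p,n+'0.png')
    for q in ['tape_mid','well','deck','eject_pad','album','pocket','album_tape','stapler','glue','book','tape_case']:
        print(n,q,[(np.round(r['xyz'],3),round(r['confidence'],2),px(p,r['xyz']).round()) for r in bot.landmark_of(p,q)[:2]])
E
```

```text
pics
{'t': 0.0, 'q': array([-1.2621,  0.4778,  0.0224,  1.5565, -0.0115,  1.1093, -0.0831]), 'joint_vel': array([-0.0009,  0.0001, -0.0013, -0.001 , -0.0004, -0.    ,  0.0003]), 'joint_torque': array([ -0.    , -59.6448,   1.6072, -28.1209,   0.0122,   0.0093,
         0.    ]), 'eef_pos': array([0.273 , 0.6167, 0.2383]), 'tool_rot': array([-0.0001,  0.2069,  0.9784, -0.0009]), 'contact_force': array([ 0.2746,  1.1394, -0.0492]), 'torque': array([-0.0205,  0.0111, -0.0291]), 'grasp_force': 0.0, 'gripper_width': 1.0054791223503778} 0.008
[[-0.9144  0.4049 -0.0006]
 [ 0.4049  0.9144 -0.0017]
 [-0.0001 -0.0018 -1.    ]]
top tape_mid [(array([0.507, 0.22 , 0.055]), 0.91, array([250., 214.])), (array([0.712, 0.36 , 0.007]), 0.76, array([210., 149.]))]
top well [(array([0.511, 0.222, 0.057]), 0.65, array([249., 212.])), (array([ 0.738, -0.16 ,  0.002]), 0.53, array([376., 145.]))]
top deck [(array([ 0.518,  0.492, -0.   ]), 0.64, array([164., 210.])), (array([0.508, 0.195, 0.003]), 0.62, array([260., 215.]))]
top eject_pad [(array([0.478, 0.116, 0.091]), 0.63, array([283., 223.])), (array(
[... 995 characters left out ...]
.478, 0.116, 0.093]), 0.58, array([326., 173.]))]
scene album [(array([ 0.54, -0.2 , -0.  ]), 0.74, array([251., 239.]))]
scene pocket [(array([ 0.497, -0.267,  0.005]), 0.6, array([226., 237.])), (array([ 0.594, -0.266,  0.011]), 0.41, array([237., 257.]))]
scene album_tape [(array([ 0.595, -0.266,  0.01 ]), 0.8, array([237., 257.]))]
scene stapler [(array([ 0.573, -0.466, -0.   ]), 0.66, array([171., 282.]))]
scene glue [(array([ 0.77 ,  0.044, -0.   ]), 0.85, array([355., 257.])), (array([ 0.594, -0.126,  0.007]), 0.19, array([279., 239.]))]
scene book [(array([0.51 , 0.493, 0.003]), 0.86, array([413., 164.]))]
scene tape_case [(array([ 0.596, -0.128,  0.009]), 0.85, array([279., 240.]))]
```

View pics/top0.png

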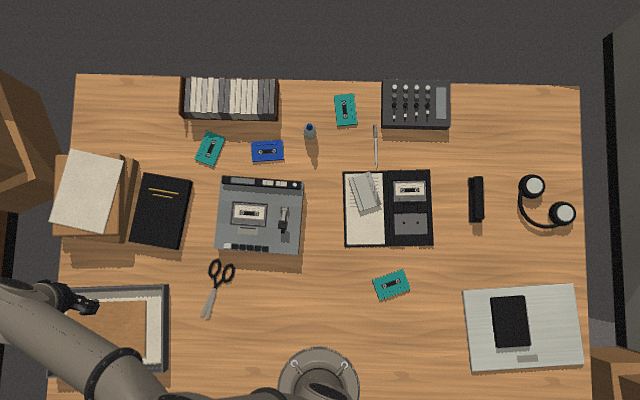

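View pics/scene0.png

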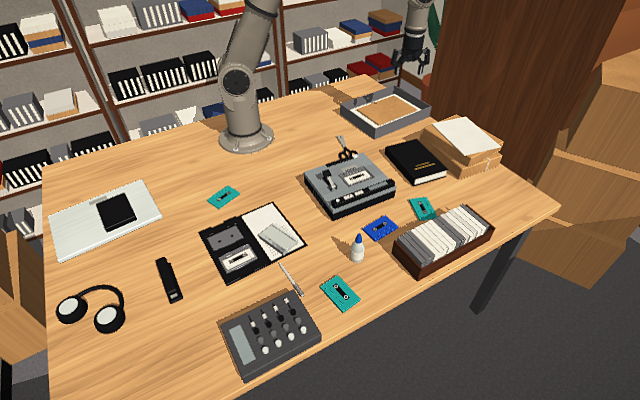

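The grey cassette sits in the deck's well at top-view px (250,213), with the lever at (284,220). The empty pocket is at (411,223). The other cassettes on the desk are turquoise or blue look-alikes. I'm shutting the gripper and moving towards the deck.

>>> {"name": "send_rows", "arguments": {
  "deltas": "-0.378 -0.343 -0.02 68; -0.378 -0.343 -0.02 68; -0.378 -0.343 -0.02 68; -0.378 -0.343 -0.02 68; -0.378 -0.343 -0.02 68",
  "claw": 0,
  "force": 30
}}

```text
t: 1.7
eef_pos: [0.3751, 0.387, 0.2494]
tool_rot: [-0.0, 0.553, 0.833, 0.0]
contact_force: [1.2, 1.3, -0.1]
gripper_width: 0.138
grasp_force: 0.0
```

```bash
cat >> h.py <<'E'
def go(target,yaw=None):
    """tool-frame shift to world target; yaw (deg) of tool y axis in world"""
    o=bot.get_obs(); M=rot(o); d=M.T@(np.array(target)-o['eef_pos'])
    cur=np.degrees(np.arctan2(M[1,1],M[0,1])); s=0 if yaw is None else cur-yaw
    print('t',round(o['t'],2),'pos',o['eef_pos'].round(4),'yaw',cur.round(2),'w',round(o['gripper_width'],3),'tips',bot.tips_ahead,'F',o['contact_force'].round(1),'move',d.round(4),'spin',np.round(s,2))
E
python3 -c "
from h import *
go([.48,.15,.26],-3)"
```

```text
t 1.7 pos [0.3751 0.387  0.2494] yaw 22.79 w 0.138 tips 0.008 F [ 1.2  1.3 -0.1] move [-0.2591  0.0049 -0.0107] spin 25.79
```

>>> {"name": "send_rows", "arguments": {
  "deltas": "-0.259 0.005 -0.01 26; -0.259 0.005 -0.01 26; -0.259 0.005 -0.01 26; -0.259 0.005 -0.01 26; -0.259 0.005 -0.01 26"
}}

```text
t: 2.2
eef_pos: [0.4776, 0.1593, 0.2593]
tool_rot: [-0.0, 0.724, 0.689, 0.001]
contact_force: [0.2, 0.5, 0.5]
gripper_width: 0.001
grasp_force: 0.0
```

>>> {"name": "send_rows", "arguments": {
  "deltas": "-0.01 0 0 0; -0.01 0 0 0; -0.01 0 0 0"
}}

```text
t: 2.5
eef_pos: [0.4761, 0.1525, 0.2587]
tool_rot: [-0.0, 0.724, 0.69, 0.0]
contact_force: [-0.3, 0.7, 0.7]
gripper_width: -0.003
grasp_force: 0.0
```

Run:
```python
from h import *
go([.48,.15,.26],-3)
p=bot.read_camera('wrist');save(p,'w1.png')
for q in ['tape_mid','well','eject_pad','deck']:
    print(q,[(np.round(r['xyz'],4),round(r['confidence'],2),px(p,r['xyz']).round()) for r in bot.landmark_of(p,q)[:2]])
m=bot.masks_of(p,'tape_mid')
C,_=cloud(p,np.ones((400,640),bool)); np.save('c1.npy',C)
for r in m[:2]:
    c,_=cloud(p,r['mask']); print(r['confidence'],len(c),np.median(c,0)); print(cv2.minAreaRect((c[:,:2]*1000).astype(np.float32)))
```

```text
t 2.5 pos [0.4761 0.1525 0.2587] yaw -2.77 w -0.003 tips 0.008 F [-0.3  0.7  0.7] move [-0.0023  0.004  -0.0013] spin 0.23
tape_mid [(array([0.7134, 0.1837, 0.0067]), 0.83, array([493., 134.])), (array([ 0.8545, -0.0667,  0.0018]), 0.8, array([559., 290.]))]
well []
eject_pad [(array([0.4786, 0.1168, 0.097 ]), 0.92, array([320., 212.]))]
deck []
0.76 5026 [0.50774886 0.22430212 0.05662261]
((508.38555908203125, 221.6304168701172), (98.67374420166016, 63.634822845458984), 87.34284973144531)
0.72 1304 [0.72466842 0.33243415 0.0091727 ]
((712.9381103515625, 329.0199279785156), (27.020559310913086, 106.70458221435547), 86.72715759277344)
```

View pics/w1.png

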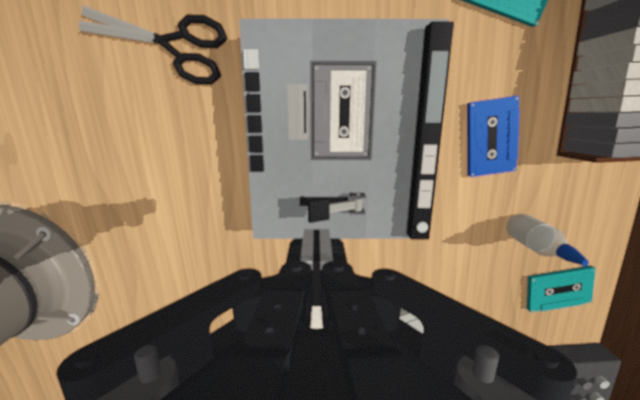

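```bash
python3 -c "
from h import *
go([.477,.117,.115],-2.7)"
```

```text
t 2.8 pos [0.4763 0.1522 0.2586] yaw -2.74 w -0.003 tips 0.008 F [-1.3 -0.3 -0.1] move [-0.0351  0.0024  0.1436] spin -0.04
```

>>> {"name": "send_rows", "arguments": {
  "deltas": "-0.035 0.001 0.05 0; -0.035 0.001 0.10 0; -0.035 0.001 0.143 0; -0.035 0.001 0.143 0"
}}

```text
t: 3.2
eef_pos: [0.4715, 0.1149, 0.1108]
tool_rot: [-0.002, 0.724, 0.689, -0.005]
contact_force: [-0.5, -0.1, -0.6]
gripper_width: 0.004
grasp_force: 0.0
```

>>> {"name": "send_rows", "arguments": {
  "deltas": "0 0 0.01 0; 0 -0.001 0.018 0; 0 -0.003 0.025 0; 0 -0.005 0.031 0; 0 -0.006 0.035 0"
}}

```text
t: 3.7
eef_pos: [0.4714, 0.1172, 0.0815]
tool_rot: [0.001, 0.724, 0.689, 0.002]
contact_force: [2.8, 1.3, 3.1]
gripper_width: -0.0
grasp_force: 1.6
```

>>> {"name": "send_rows", "arguments": {
  "deltas": "0 0 0.001 0; 0 0 0.002 0; 0 0 0.002 0"
}}

```text
t: 4.0
eef_pos: [0.4703, 0.1167, 0.079]
tool_rot: [0.0, 0.724, 0.689, 0.001]
contact_force: [2.6, 1.1, 3.0]
gripper_width: 0.005
grasp_force: 1.6
```

>>> {"name": "send_rows", "arguments": {
  "deltas": "0 0 0.002 0; 0 0 0.003 0; 0 0 0.003 0; 0 0 0.003 0"
}}

```text
t: 4.4
eef_pos: [0.4706, 0.1168, 0.0774]
tool_rot: [-0.0, 0.725, 0.689, 0.001]
contact_force: [-3.5, 0.3, 24.7]
gripper_width: 0.001
grasp_force: 12.6
```

>>> {"name": "send_rows", "arguments": {
  "deltas": "0 0 -0.03 0; 0 0.008 -0.08 0; 0.02 0.02 -0.12 0; 0.04 0.036 -0.13 0; 0.04 0.036 -0.13 0",
  "claw": 1
}}

```text
t: 4.9
eef_pos: [0.5095, 0.1575, 0.2074]
tool_rot: [0.0, 0.723, 0.69, 0.002]
contact_force: [-0.4, 0.3, -0.7]
gripper_width: 0.847
grasp_force: 0.0
```

>>> {"name": "send_rows", "arguments": {
  "deltas": "0 0 0 0; 0 0 0 0; 0 0 0 0"
}}

```text
t: 5.2
eef_pos: [0.5065, 0.1533, 0.2045]
tool_rot: [-0.0, 0.725, 0.689, -0.002]
contact_force: [1.0, 0.4, 0.4]
gripper_width: 1.003
grasp_force: 0.0
```

Run:
```python
from h import *
p=bot.read_camera('wrist');save(p,'w2.png')
m=bot.masks_of(p,'tape_mid')
for r in m[:2]:
    c,_=cloud(p,r['mask']); print(r['confidence'],len(c),np.median(c,0))
    c=c[abs(c[:,2]-np.median(c[:,2]))<.006]; print(len(c),c.min(0),c.max(0),cv2.minAreaRect((c[:,:2]*1000).astype(np.float32)),np.percentile(c[:,2],[2,25,50,75,98]))
print([(r['xyz'],r['confidence']) for r in bot.landmark_of(p,'tape_mid')[:2]])
go([.508,.2216,.11],-2.7)
```

```text
0.96 7996 [0.50792847 0.22493569 0.06960128]
7901 [0.47426628 0.17082543 0.06669114] [0.54094075 0.27202392 0.07390071] ((507.9761047363281, 221.51202392578125), (98.72065734863281, 64.18949127197266), 87.35979461669922) [0.06794677 0.06903655 0.06961486 0.07027275 0.07197899]
0.79 5217 [0.71115744 0.18266174 0.00974356]
5056 [0.67714028 0.12801073 0.00375495] [0.74986511 0.23168664 0.01357204] ((713.2523193359375, 179.75326538085938), (65.03530883789062, 100.81603240966797), 5.210131645202637) [0.00634032 0.00916479 0.0097816  0.01044137 0.01211436]
[([0.8558, -0.067, 0.0001], 0.76), ([0.5087, 0.22, 0.0644], 0.61)]
t 5.35 pos [0.5073 0.1539 0.2052] yaw -2.89 w 1.001 tips 0.008 F [-0.3 -0.5  0. ] move [ 0.0677 -0.0026  0.0952] spin -0.19
```

View pics/w2.png

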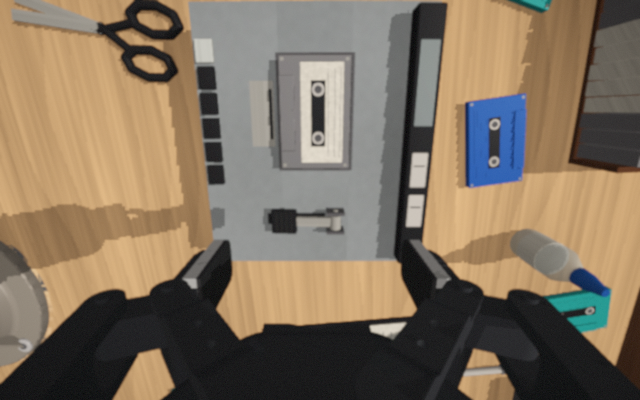

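>>> {"name": "send_rows", "arguments": {
  "deltas": "0.034 0 0.02 0.2; 0.068 0.001 0.05 0.2; 0.068 0.001 0.065 0.2; 0.068 0.001 0.065 0.2; 0.068 0.001 0.065 0.2",
  "claw": 0.77
}}

```text
t: 5.85
eef_pos: [0.5123, 0.2214, 0.1408]
tool_rot: [0.0, 0.726, 0.688, -0.0]
contact_force: [-0.5, 0.2, -0.1]
gripper_width: 0.77
grasp_force: 0.0
```

Run:
```python
from h import *
p=bot.read_camera('wrist');save(p,'w3.png')
c,uv=cloud(p,np.ones((400,640),bool)); o=bot.get_obs()
T=(c-o['eef_pos'])@rot(o)*1000
for lo,hi in ((-60,-20),(20,60)):
    k=(abs(T[:,0])<16)&(T[:,1]>lo)&(T[:,1]<hi)&(T[:,2]<20)&(T[:,2]>-60)
    q=T[k]; z=np.percentile(q[:,2],[50,90,97,99.5]); print(len(q),z)
    e=q[q[:,2]>z[1]]; print('x',e[:,0].min(),e[:,0].max(),'y',e[:,1].min(),e[:,1].max())
go([.508,.2215,.063],-2.65)
```

```text
6573 [-49.3018557  -15.52098059  -5.06546709   0.86520926]
x -10.962139613105176 12.079895012931807 y -47.8186752941188 -33.36895776497129
6869 [-49.57346597 -16.61961032  -5.56760989   0.47276151]
x -11.252564340361632 11.819643630600895 y 31.204820151069296 45.63753502215081
t 5.9 pos [0.5128 0.2213 0.1415] yaw -3.16 w 0.77 tips 0.008 F [-0.6 -0.4 -0.3] move [-0.0001 -0.0049  0.0785] spin -0.51
```

View pics/w3.png

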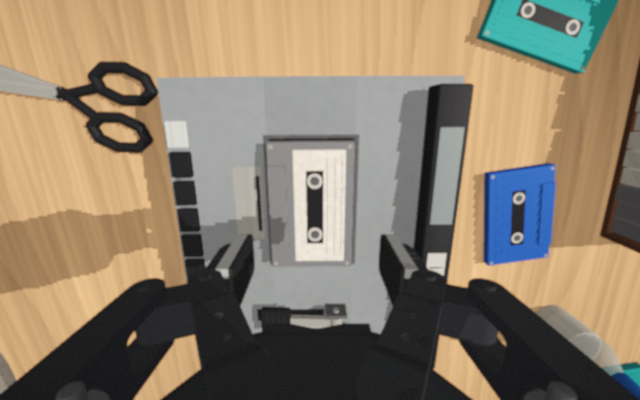

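>>> {"name": "send_rows", "arguments": {
  "deltas": "0 -0.002 0.02 0; 0 -0.002 0.03 0; 0 -0.002 0.035 0; 0 -0.002 0.035 0",
  "claw": 0.92
}}

```text
t: 6.3
eef_pos: [0.5102, 0.222, 0.1057]
tool_rot: [-0.0, 0.726, 0.688, -0.0]
contact_force: [-0.6, -0.3, -0.1]
gripper_width: 0.921
grasp_force: 0.0
```

```bash
python3 -c "
from h import *
go([.5085,.2215,.063],-2.65)"
```

```text
t 6.3 pos [0.5102 0.222  0.1057] yaw -3.09 w 0.921 tips 0.008 F [-0.6 -0.3 -0.1] move [-0.0006 -0.0016  0.0427] spin -0.44
```

>>> {"name": "send_rows", "arguments": {
  "deltas": "0 -0.0015 0.015 -0.4; 0 -0.0015 0.03 -0.4; -0.0005 -0.0015 0.038 -0.4; -0.0005 -0.0015 0.042 -0.4; -0.0005 -0.0015 0.042 -0.4"
}}

```text
t: 6.8
eef_pos: [0.5085, 0.2218, 0.0633]
tool_rot: [-0.0, 0.723, 0.69, -0.0]
contact_force: [-0.1, 0.3, 0.9]
gripper_width: 0.921
grasp_force: 0.0
```

>>> {"name": "send_rows", "arguments": {
  "deltas": "0 0 0 0; 0 0 0 0; 0 0 0 0; 0 0 0 0; 0 0 0 0",
  "claw": 0.6,
  "force": 30
}}

```text
t: 7.3
eef_pos: [0.5089, 0.2223, 0.0641]
tool_rot: [0.0, 0.723, 0.691, 0.0]
contact_force: [-0.9, -0.5, 2.2]
gripper_width: 0.734
grasp_force: 36.6
```

>>> {"name": "send_rows", "arguments": {
  "deltas": "0 0 -0.01 0; 0 0 -0.03 0; 0 0 -0.06 0; 0 0 -0.10 0; 0 0 -0.12 0"
}}

```text
t: 7.8
eef_pos: [0.5098, 0.2223, 0.1872]
tool_rot: [0.0, 0.723, 0.69, 0.002]
contact_force: [0.1, 0.0, -0.0]
gripper_width: 0.737
grasp_force: 36.2
```

Run:
```python
from h import *
p=bot.read_camera('wrist');save(p,'w4.png')
o=bot.get_obs()
c,uv=cloud(p,np.ones((400,640),bool))
T=(c-o['eef_pos'])@rot(o)*1000
k=(abs(T[:,2])<25)&(abs(T[:,1])<31)&(T[:,0]>-60)&(T[:,0]<70)
q=T[k];print(len(q),np.percentile(q,[1,10,50,90,99],axis=0).round(1))
A=np.c_[q[:,:2],np.ones(len(q))];print(np.linalg.lstsq(A,q[:,2],rcond=None)[0])
go([.497,-.268,.17],-1)
```

```text
21567 [[-40.3 -30.4 -18.4]
 [-29.2 -24.7  -4.5]
 [  9.8   0.2  -2.9]
 [ 42.6  25.4  -1.9]
 [ 48.9  29.9   0.5]]
[ 0.01479737 -0.01170213 -3.36289562]
t 7.85 pos [0.5111 0.2228 0.1895] yaw -2.7 w 0.739 tips 0.008 F [0.9 1.  1.6] move [-0.491   0.0089  0.0173] spin -1.7
```

View pics/w4.png

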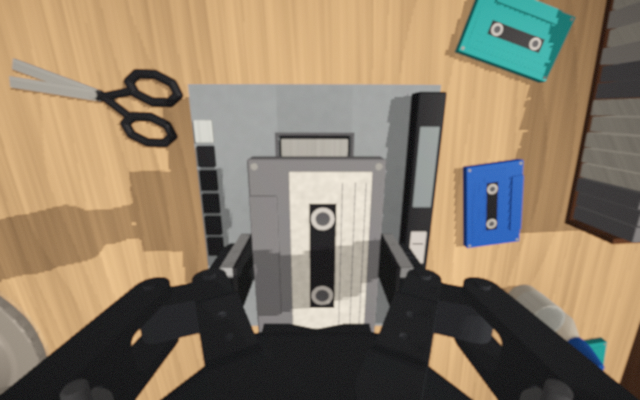

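>>> {"name": "send_rows", "arguments": {
  "deltas": "-0.03 0.001 -0.02 0; -0.07 0.002 -0.04 0; -0.11 0.004 -0.06 0; -0.155 0.006 -0.06 0; -0.20 0.008 -0.06 0"
}}

```text
t: 8.35
eef_pos: [0.5072, 0.0204, 0.2446]
tool_rot: [0.0, 0.723, 0.691, 0.001]
contact_force: [0.5, 0.8, -1.3]
gripper_width: 0.736
grasp_force: 36.2
```

>>> {"name": "send_rows", "arguments": {
  "deltas": "-0.045 0.001 0 0; -0.09 0.002 0 0; -0.135 0.003 0 0; -0.18 0.004 0 0; -0.22 0.005 0 0"
}}

```text
t: 8.85
eef_pos: [0.5014, -0.2003, 0.2439]
tool_rot: [-0.0, 0.724, 0.69, 0.0]
contact_force: [1.8, 0.4, -0.6]
gripper_width: 0.736
grasp_force: 36.2
```

>>> {"name": "send_rows", "arguments": {
  "deltas": "-0.045 0 0 0; -0.09 0 0 0; -0.135 0 0 0; -0.17 0 0 0; -0.19 0 0 0"
}}

```text
t: 9.35
eef_pos: [0.4917, -0.3913, 0.2438]
tool_rot: [0.0, 0.725, 0.689, -0.001]
contact_force: [0.4, 0.1, -1.1]
gripper_width: 0.735
grasp_force: 36.2
```

>>> {"name": "send_rows", "arguments": {
  "deltas": "0 0 0 0; 0 0 0 0; 0 0 0 0"
}}

```text
t: 9.65
eef_pos: [0.4938, -0.3863, 0.2435]
tool_rot: [-0.001, 0.723, 0.691, 0.0]
contact_force: [-0.2, -0.2, -0.9]
gripper_width: 0.736
grasp_force: 36.2
```

Run:
```python
from h import *
p=bot.read_camera('wrist');save(p,'w5.png')
for q in ['pocket','album_tape','album']:
    print(q,[(np.round(r['xyz'],4),round(r['confidence'],2),px(p,r['xyz']).round()) for r in bot.landmark_of(p,q)[:2]])
for r in bot.masks_of(p,'album_tape')[:3]:
    c,_=cloud(p,r['mask']); c=c[abs(c[:,2]-np.median(c[:,2]))<.005]
    print(r['confidence'],len(c),np.median(c,0),cv2.minAreaRect((c[:,:2]*1000).astype(np.float32)))
C,uv=cloud(p,np.ones((400,640),bool)); np.savez('c5.npz',C=C,uv=uv,img=p['img'])
go([.497,-.268,.1],-1)
```

```text
pocket [(array([ 0.4995, -0.2699,  0.0013]), 0.94, array([317.,  73.]))]
album_tape [(array([ 0.5985, -0.2628,  0.0036]), 0.98, array([398.,  63.])), (array([ 0.4918, -0.3843,  0.2443]), 0.51, array([313., 250.]))]
album [(array([ 0.5431, -0.1988, -0.0016]), 0.89, array([351.,   7.]))]
0.72 5010 [ 0.5956073  -0.26289757  0.01364482] ((597.4735107421875, -265.60369873046875), (67.37309265136719, 100.32522583007812), 2.637744903564453)
0.35 1072 [ 0.61014975 -0.461263    0.04989685] ((606.6560668945312, -465.1989440917969), (69.80445098876953, 29.08003044128418), 0.8895820379257202)
t 9.9 pos [ 0.4938 -0.387   0.2438] yaw -2.58 w 0.737 tips 0.008 F [ 0.3  0.  -0.3] move [ 0.1189 -0.0022  0.1439] spin -1.58
```

View pics/w5.png

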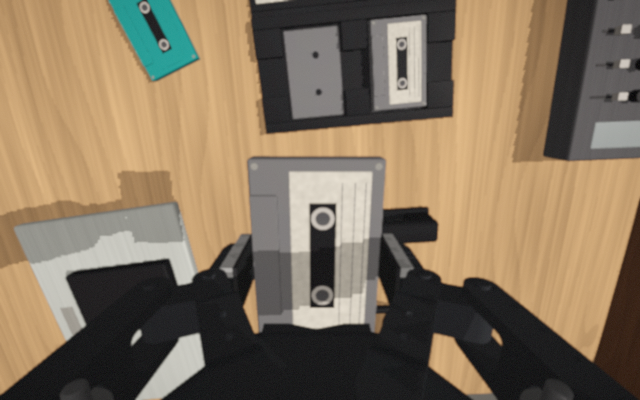

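Run:
```python
from h import *
d=np.load('c5.npz');C=d['C'];uv=d['uv'];g=d['img'].mean(2)[uv[:,1],uv[:,0]]
k=(uv[:,0]>272)&(uv[:,0]<356)&(uv[:,1]>12)&(uv[:,1]<126)
print(np.percentile(g[k],[5,25,50,75,95]))
def rect(k):
    c=C[k];print(k.sum(),np.median(c,0).round(4),cv2.minAreaRect((c[:,:2]*1000).astype(np.float32)));return c
t=(np.percentile(g[k],5)+np.percentile(g[k],75))/2
m=np.zeros((400,640),np.uint8); kk=k&(g>t); m[uv[kk,1],uv[kk,0]]=1
n,l,s,_=cv2.connectedComponentsWithStats(m); i=1+np.argmax(s[1:,4]); print(s[i])
c=rect(l[uv[:,1],uv[:,0]]==i)
# edges of whole album's near side: z 0.006..0.014 dark points
a=(uv[:,0]>240)&(uv[:,0]<470)&(uv[:,1]<140)&(C[:,2]>.0075)&(C[:,2]<.0125)&(g<60)
rect(a)
```

```text
[ 37.          43.          81.83333333 131.         132.48333333]
[ 283   26   61   93 4648]
4648 [ 0.4958 -0.2682  0.0034] ((496.4024963378906, -270.51025390625), (65.39733123779297, 101.52261352539062), 2.5829243659973145)
8378 [ 0.5468 -0.2381  0.0092] ((545.9418334960938, -267.3525390625), (232.83358764648438, 130.49761962890625), 2.857966661453247)
```

```bash
python3 -c "
from h import *
go([.4972,-.2707,.05],2.7)"
```

```text
t 9.9 pos [ 0.4938 -0.387   0.2438] yaw -2.58 w 0.737 tips 0.008 F [ 0.3  0.  -0.3] move [ 0.1162 -0.0019  0.1939] spin -5.28
```

>>> {"name": "send_rows", "arguments": {
  "deltas": "0.035 0 0.01 -2; 0.075 -0.001 0.03 -4; 0.105 -0.002 0.06 -5.3; 0.116 -0.002 0.10 -5.3; 0.116 -0.002 0.14 -5.3"
}}

```text
t: 10.4
eef_pos: [0.498, -0.2686, 0.1029]
tool_rot: [0.0, 0.689, 0.725, 0.001]
contact_force: [1.2, 0.4, 0.4]
gripper_width: 0.739
grasp_force: 36.2
```

>>> {"name": "send_rows", "arguments": {
  "deltas": "0 0 0.03 0; 0 0 0.05 0; 0 0 0.054 0; 0 0 0.054 0; 0 0 0.054 0"
}}

```text
t: 10.9
eef_pos: [0.4976, -0.2724, 0.0509]
tool_rot: [0.001, 0.691, 0.723, 0.0]
contact_force: [0.3, 0.5, -0.8]
gripper_width: 0.737
grasp_force: 36.2
```

Run:
```python
from h import *
p=bot.read_camera('wrist');save(p,'w6.png')
o=bot.get_obs();c,uv=cloud(p,np.ones((400,640),bool))
T=(c-o['eef_pos'])@rot(o)*1000
k=(abs(T[:,2]+3)<6)&(abs(T[:,1])<45)&(T[:,0]>20)&(T[:,0]<70);q=T[k];print('tape',q.min(0),q.max(0))
go([.4972,-.2707,.016],2.7)
```

```text
tape [ 20.00351126 -32.64805761  -8.11055574] [49.99970443 31.80515985  2.4434083 ]
t 10.95 pos [ 0.4977 -0.2724  0.0511] yaw 2.65 w 0.737 tips 0.008 F [-0.1 -0.1  0.8] move [ 0.0017 -0.0005  0.0351] spin -0.05
```

View pics/w6.png

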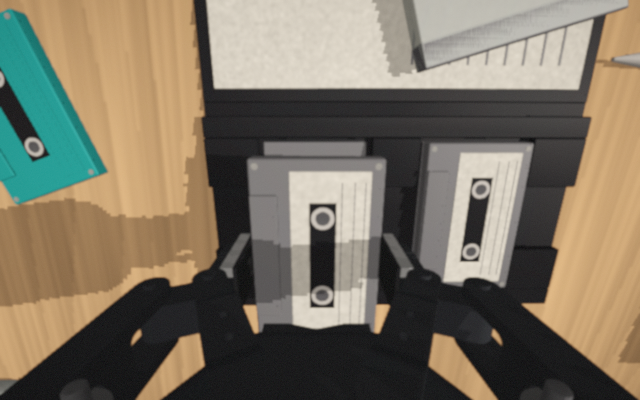

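Run:
```python
from h import *
im=cv2.imread('pics/w6.png').mean(2)
print(im[150,255:275].round(),im[150,355:375].round());print(im[132:160,315].round())
p=bot.read_camera('wrist'); o=bot.get_obs()
K=np.array([[p['fx'],0,p['cx']],[0,p['fy'],p['cy']],[0,0,1]])
def dep(u,v,z):
    n=cv2.undistortPoints(np.array([[[u,v]]],float),K,np.array(p['dist_coeffs'],float))[0,0]
    I=np.linalg.inv(p['camera_from_world']); r=I[:3,:3]@[n[0],-n[1],-1]; w=I[:3,3]+r*(z-I[2,3])/r[2]
    return (rot(o).T@(w-o['eef_pos'])*1000).round(1)
print('cam',np.linalg.inv(p['camera_from_world'])[:3,3])
for u,v in ((264,150),(366,150),(315,141)): print(u,v,dep(u,v,.004),dep(u,v,.010))
zt=o['eef_pos'][2]+.005
for u,v in ((248,165),(385,165),(316,157)): print('tape',u,v,dep(u,v,zt))
```

```text
[ 41.  39.  37.  32.  32.  36.  38.  44.  65. 100. 123. 129. 130. 128.
 130. 129. 129. 130. 130. 128.] [130. 132. 132. 132. 131. 130. 124. 109.  96.  87.  73.  47.  26.  27.
  23.  22.  20.  27.  33.  37.]
[ 41.  44.  46.  44.  37.  35.  38.  45.  51.  77. 108. 125. 131. 131.
 129. 130. 131. 129. 130. 129. 131. 130. 127. 113.  92.  79.  93. 112.]
cam [ 0.49360024 -0.20299356  0.18482564]
264 150 [ 46.7 -33.3  47. ] [ 47.5 -32.2  41. ]
366 150 [46.7 31.1 47.1] [47.5 30.  41.1]
315 141 [52.3 -1.1 47. ] [52.9 -1.1 41. ]
tape 248 165 [ 46.4 -31.5  -5.1]
tape 385 165 [46.4 31.  -5. ]
tape 316 157 [50.1 -0.5 -5. ]
```

>>> {"name": "send_rows", "arguments": {
  "deltas": "0.0015 -0.0007 0.012 0; 0.0015 -0.0007 0.024 0; 0.0015 -0.0007 0.033 0; 0.0015 -0.0007 0.035 0; 0.0015 -0.0007 0.036 0"
}}

```text
t: 11.5
eef_pos: [0.4956, -0.2704, 0.013]
tool_rot: [-0.001, 0.691, 0.723, -0.0]
contact_force: [-0.6, 0.3, -1.1]
gripper_width: 0.736
grasp_force: 36.2
```

>>> {"name": "send_rows", "arguments": {
  "deltas": "0 0 0.001 0; 0 0 0.002 0; 0 0 0.003 0; 0 0 0.003 0"
}}

```text
t: 11.9
eef_pos: [0.4961, -0.2704, 0.0108]
tool_rot: [0.0, 0.691, 0.723, 0.0]
contact_force: [1.0, -0.5, -0.7]
gripper_width: 0.738
grasp_force: 36.2
```

>>> {"name": "send_rows", "arguments": {
  "deltas": "0 0 0.0005 0; 0 0 0.001 0; 0 0 0.001 0; 0 0 0.001 0"
}}

```text
t: 12.3
eef_pos: [0.496, -0.2704, 0.0097]
tool_rot: [-0.0, 0.691, 0.723, 0.0]
contact_force: [1.0, 0.3, -0.9]
gripper_width: 0.735
grasp_force: 36.2
```

>>> {"name": "send_rows", "arguments": {
  "deltas": "0 0 0.0005 0; 0 0 0.001 0; 0 0 0.001 0; 0 0 0.001 0"
}}

```text
t: 12.7
eef_pos: [0.496, -0.2704, 0.0087]
tool_rot: [-0.0, 0.691, 0.723, 0.0]
contact_force: [0.6, -0.0, -0.9]
gripper_width: 0.735
grasp_force: 36.2
```

>>> {"name": "send_rows", "arguments": {
  "deltas": "0 0 0.0005 0; 0 0 0.001 0; 0 0 0.001 0; 0 0 0.001 0"
}}

```text
t: 13.1
eef_pos: [0.496, -0.2705, 0.0084]
tool_rot: [-0.0, 0.691, 0.723, 0.0]
contact_force: [-2.6, 2.0, 8.8]
gripper_width: 0.732
grasp_force: 37.1
```

>>> {"name": "send_rows", "arguments": {
  "deltas": "0 0 -0.0006 0; 0 0 -0.0006 0"
}}

```text
t: 13.3
eef_pos: [0.4961, -0.2705, 0.0084]
tool_rot: [0.0, 0.691, 0.723, 0.0]
contact_force: [-0.4, 1.0, 3.7]
gripper_width: 0.733
grasp_force: 36.6
```

>>> {"name": "send_rows", "arguments": {
  "deltas": "0 0 0 0; 0 0 0 0; 0 0 0 0; 0 0 0 0",
  "claw": 0.88
}}

```text
t: 13.7
eef_pos: [0.496, -0.2704, 0.0083]
tool_rot: [-0.0, 0.691, 0.723, -0.0]
contact_force: [0.9, -0.0, 0.6]
gripper_width: 0.886
grasp_force: 0.0
```

>>> {"name": "send_rows", "arguments": {
  "deltas": "0 0 -0.005 0; 0 0 -0.015 0; 0 0 -0.04 0; 0 0 -0.08 0; 0 0 -0.12 0"
}}

```text
t: 14.2
eef_pos: [0.4955, -0.2704, 0.13]
tool_rot: [-0.0, 0.691, 0.723, -0.0]
contact_force: [0.4, 0.1, 0.0]
gripper_width: 0.88
grasp_force: 0.0
```

>>> {"name": "send_rows", "arguments": {
  "deltas": "-0.04 0 -0.03 0; -0.08 0 -0.06 0; -0.10 0 -0.09 0; -0.10 0 -0.09 0; -0.10 0 -0.09 0"
}}

```text
t: 14.7
eef_pos: [0.5005, -0.3708, 0.2194]
tool_rot: [0.001, 0.691, 0.723, 0.0]
contact_force: [0.4, 0.8, -0.5]
gripper_width: 0.878
grasp_force: 0.0
```

Run:
```python
from h import *
p=bot.read_camera('wrist');save(p,'w7.png');go([.5,-.27,.2])
for r in bot.masks_of(p,'tape_mid')[:3]:
    c,_=cloud(p,r['mask']); m=np.median(c,0)
    c=c[abs(c[:,2]-m[2])<.006]; A=np.c_[c[:,:2]-m[:2],np.ones(len(c))]
    print(r['confidence'],len(c),m,cv2.minAreaRect((c[:,:2]*1000).astype(np.float32)),'tilt',np.linalg.lstsq(A,c[:,2],rcond=None)[0])
```

```text
t 14.75 pos [ 0.5004 -0.3694  0.2181] yaw 2.66 w 0.874 tips 0.008 F [ 0.7  0.6 -0.6] move [0.0993 0.0042 0.0182] spin 0
0.97 5337 [ 0.49590888 -0.26827498  0.01363116] ((496.2166442871094, -271.1685791015625), (64.22686004638672, 99.50166320800781), 2.5520970821380615) tilt [-0.01578661 -0.00376013  0.01369917]
0.88 4268 [ 0.3155442  -0.22550345  0.00938314] ((314.7772521972656, -221.7137451171875), (64.60246276855469, 79.90657806396484), 21.11226463317871) tilt [-0.02646202  0.00328241  0.00940461]
```

View pics/w7.png

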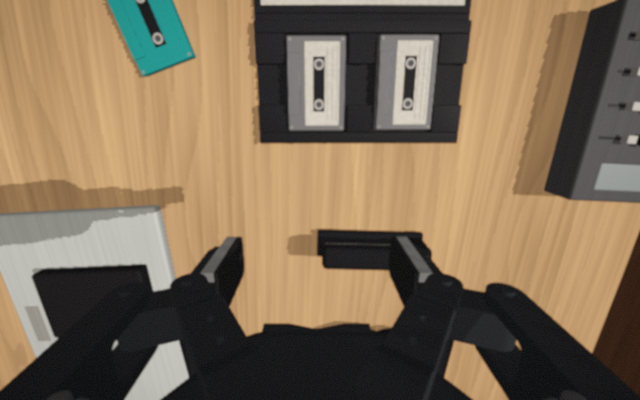

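The picture shows both cassettes seated in the tray, label up, at (316,83) and (408,83). Their tops are at the same height, 13.6 mm.

```bash
python3 -c "
from station import bot
print(bot.hand_in())"
```

```text
the job is handed in; nothing more can be done
None
```

I pressed the eject lever down to its stop, and the grey cassette now lies flat, label up and fully home in the album's near pocket. I touched nothing else; the job is handed in at about 15 s.

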